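# Clear the dilution station's lid and hold it open at the red arm

### The arm

A 6-joint arm with a two-finger parallel gripper is mounted at the origin on the work surface. World frame = base frame: x ahead of the robot, y to its left, z up, the work surface at z = 0. Lengths are in mm, angles in rad, forces in N, time in s.
With the tool pointing down it reaches from about 275 to 825 mm from the base axis. Payload 4.9 kg.
Tool frame: the origin (TCP) lies at the very end of the fingers, on their centre line; the grasp point (between the pads) lies 19 mm behind it; z points along the fingers, y is the line along which they close (so a half turn about z gives the same grasp; the last joint's range is limited). The gripper opens to 85 mm and grips with 20 to 120 N. Pads are 22 mm wide; open, the fingers measure 114 mm over their backs; the gripper's body (76 mm by 85 mm) begins 54 mm behind the grasp point. The pads swing forward as they close: fully open they stand 13 mm farther back than shut.
Start: joints at [-1.423, 0.326, -0.193, 1.052, 0, 1.437], TCP at [152.958, -528.32, 231.281] pointing down, gripper open.
Joint ranges: [-2.65, 2.65], [-0.97, 1.79], [-1.3, 1.35], [-1.93, 2.1], [-1.47, 1.37], [-3.14, 3.14]. Speed limits (rad/s): [2.57, 2.57, 3.14, 3.14, 3.14, 3.14].

### API

Orientations are given as [roll, pitch, yaw] about the fixed x, y, z axes, in that order (R = Rz(yaw) Ry(pitch) Rx(roll)).
In Python, from bench import bot, solve_ik, imaging gives the robot as it stands. Calls block until the motion is done:
- bot.move_ptp(position, orientation): joint-space move of the TCP to a pose.
- bot.movel(position, rot=None, max_speed=150, threshold=None): straight line of the TCP; rot=None keeps the orientation; max_speed is the mean speed in mm/s. With threshold (N) it stops when the force on the tool has changed by that much, and returns True; else False.
- bot.move_j(angles): joint-space move.
- bot.grip(opening, effort=None): opening from 0.0 (shut) to 1.0 (fully open); effort is the grip in N (None keeps the last); returns when the fingers have stopped.
- bot.dwell(seconds).
- solve_ik(position, orientation): joint angles nearest the present ones, or None.
- bot.get_state(): the state.
- imaging.capture(name): name is "scene" or "top" or "wrist"; returns the picture (420x560x3 uint8, blue, green, red); there is no depth.
- imaging.camera_model(name): a dict with "K" (3x3 intrinsics, pixels), "k1" (the pictures are not rectified: a ray, as slopes to the right and down, at radius r is drawn at 1 + k1 r^2 times it, then the intrinsics apply), "position" and "rotation" of the camera in the world. Camera axes: x right, y up, looking along -z (the intrinsics and any distortion apply to the point x, -y, -z); pixel columns grow to the right and rows downward; lengths in mm; the calibration is good to about 2 mm. A picture is of the moment at which its call begins: read the wrist's pose just before it. camera_model takes no time and is no camera call; for the wrist camera it gives the pose at the moment of the call.
A pose or a line that the arm cannot do raises bot.IKError and nothing moves.
- bot.sign_off(): hands the job in; it is judged then, once.
The state is a dict: "t": time; "qpos": joint angles; "joint_velocities": joint speeds; "effort": joint torques, N m; "tcp_pos": TCP position; "orientation": TCP orientation; "contact_force": force on the tool from outside, world axes, zero at the start; "wrist_torque": the same for the moment, N m; "opening": opening from 0.0 (shut) to 1.0 (fully open); "gripper_force": force on a finger pad.
Only numpy, scipy, OpenCV 4.12 (cv2) and the standard library are available. Lean on these libraries where they do the work, as an engineer would, in place of code of your own. Each camera call takes 0.05 s, during which the arm holds its last target. There are 200 camera calls.

### The job

Someone left the blue bag holder standing on the lid of the dilution station: hang it over the bar of the drying rail, one leg on each side, and let go of it there. Then swing the station's lid up by its yellow handle until the lid is in line with the red marker arm beside it, and finish while still holding it there, because it falls shut if released. Leave the red arm's setting and the other things on the bench as they are.

Things in the scene. Friction and masses are not known exactly. Their poses are not given: they have to be found in the camera images.
- station: dilution station, fixed to the bench: aluminium housing 255 mm deep (x, from -95 to +160), 220 wide (y) around an open weighing well, with a grey lid, and behind the lid a white control head (x from +95 to +160, 125 tall) with a green panel. Origin on the bench under the housing; x points away from the lid's handle towards the control head, z up. The closed lid's upper face is 90 mm above the bench and spans x from -75 to +80, y from -100 to +100.
- lid (a joint): angle of the grey lid (0.4 kg, may vary by 30 %) about its hinge: 0 closed and level, grows as the handle side rises, stop at 1.35 rad. It falls shut when not held.
- lid_hinge (a point): middle of the lid's hinge line, which runs along the station's y at its x = +80 mm, 86 mm above the bench
- lid_handle (a point): middle of the yellow round grip bar at the lid's free edge: 12 mm thick, 100 long along the station's y between its two arms, 210 mm from the hinge line, in the plane of the lid (86 mm above the bench when closed), 55 mm clear of the lid's edge. The point turns with the lid; its x axis points from the bar to the hinge.
- mark (a joint): angle of the red marker arm about the same hinge line and in the same sense as the lid: the lid is in line with the arm when the two joint values are equal. Set between 0.55 and 1.0 rad; held by stiff friction.
- mark_tip (a point): free end of the red marker arm, a bar 185 mm long from the hinge line, 6 wide, beside the lid at the station's y = +133 mm; its x axis points from the tip to the hinge line. An aluminium arc stands next to it at y = +124.
- rail: drying rail, fixed to the bench: steel base plate 130 x 270 mm with a blue mat, two posts 122 mm either side of the middle, and a round steel bar along its y. Origin on the bench under the bar's middle, z up.
- rail_bar (a point): middle of the rail's bar, on its axis, 160 mm above the bench; the bar is 16 mm thick and has 228 mm free between the posts; x is across the bar, y along it
- holder: blue bag holder (0.13 kg, may vary by 30 %), an inverted U: two legs 4 mm thick, 80 wide (y), 80 tall with steel feet, 32 mm apart in x (40 over all), a 5 mm bridge on top, and on the bridge a white upright grip rib 12 mm thick (x), 50 long (y), 40 tall (from 85 to 125 mm above the feet). Origin at the middle between the feet; z up. It starts upright on the lid. A half turn about z looks the same.
- holder_saddle (a point): middle of the underside of the holder's bridge, 80 mm above its feet; rests on the bar when hung
- media_bottle: clear glass bottle with a blue cap, 70 mm across, 160 tall; bystander, origin under its middle
- amber_bottle: amber glass bottle with a black cap, 60 mm across, 130 tall; bystander, origin under its middle
- tub: white food tub with a blue band, 110 mm across, 70 tall; bystander, origin under its middle
- cup: clear specimen cup with a blue lid, 60 mm across, 65 tall; bystander, origin under its middle
- dishes: stack of two red culture dishes, 90 mm across, 30 tall; bystander, origin under its middle
Things that resemble listed ones, but are neither listed nor needed, are in the scene too. Leave any turquoise look-alike of the holder alone.

How it is judged:
By the outcome, as a careful person would: the job done as asked, in the order asked, and still so for the second after the job is handed in, while the arm keeps its last pose, push and grip.
It also fails if it takes over 58 s, if anything falls off the work surface, if the arm or the gripper's body presses on something with over 40 N, if the wrist force passes 120 N, or if a joint passes its speed limit or range.

## Working session

There is one attempt and no reset: what is moved stays moved. The work goes in short steps, each a Python script; the robot and the scene stay as the last script left them, time stands still between calls to the robot, and variables do not carry over. Pictures are saved under pics/ and viewed, at most 12 in all, crops included, and the job is handed in when it is done.

```bash
ls; mkdir -p pics; python3 - <<'E'
from bench import bot, imaging
import cv2, numpy as np
for n in ("scene","top"):
    im=imaging.capture(n); cv2.imwrite(f"pics/{n}0.png",im)
    m=imaging.camera_model(n); print(n,m["position"],np.round(m["rotation"],3).tolist(),np.array(m["K"]).tolist(),m["k1"])
print(bot.get_state())
E
```

```text
pics
scene [1608.73166814 -180.65844659 1179.00610867] [0.788, 0.005, 1.41] [[545.0885824762689, 0.0, 279.8629982377955], [0.0, 545.0885824762689, 216.01618317032253], [0.0, 0.0, 1.0]] 0.05374263276425844
top [ 454.20427713  -11.70857304 1711.27075343] [0.07, 0.01, -1.553] [[502.83641423186435, 0.0, 270.77524403292267], [0.0, 502.83641423186435, 213.46126941262344], [0.0, 0.0, 1.0]] -0.16121730935190706
{'t': 0.1, 'qpos': array([-1.42320600e+00,  3.26872908e-01, -1.93469121e-01,  1.05196874e+00,
       -3.41726658e-05,  1.43659808e+00]), 'joint_velocities': array([-0.00063165, -0.00272371,  0.00233877, -0.00085346,  0.00045506,
       -0.00072391]), 'effort': array([ 6.77273765e-04, -4.44240081e+01,  2.63037282e+01,  7.89766927e-03,
       -8.92619414e-05,  1.94481026e-05]), 'tcp_pos': array([ 152.86826842, -527.80700223,  230.58400758]), 'orientation': array([-3.14008726e+00, -1.68760104e-04,  2.81788472e-01]), 'contact_force': array([0.59098415, 0.05688812, 0.6121929 ]), 'wrist_torque': array([-0.00432505, -0.06346218,  0.0093226 ]), 'gripper_force': 0.0, 'opening': 1.0013217436830326}
```

View pics/scene0.png

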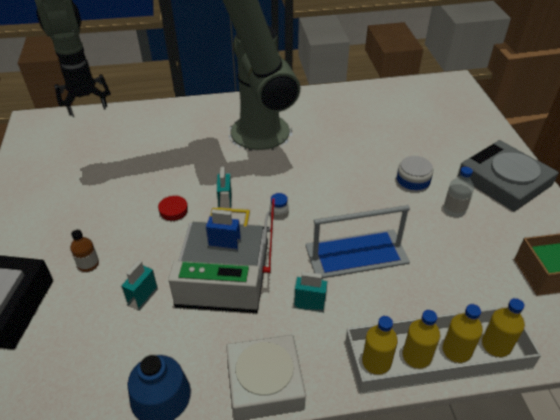

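View pics/top0.png

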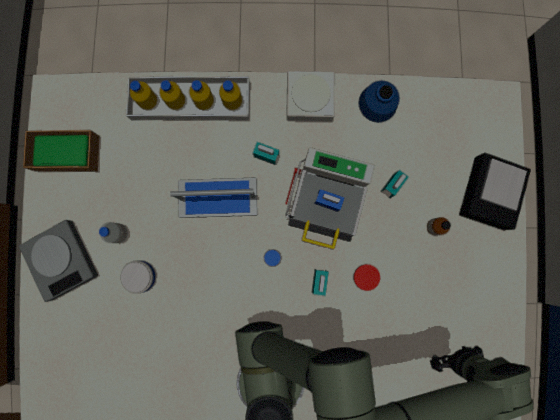

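The scene view shows the blue holder on the lid at (223,232), the yellow handle at (232,215), the red arm near (271,235) and the rail bar from (317,220) to (405,210). In the top view these are at (330,200), (320,240), (293,185) and (172..257,192). Turquoise look-alikes stand at top (320,282), (266,153) and (397,183). Next come a helper file and rough triangulation.

```bash
cat > h.py <<'E'
from bench import bot, solve_ik, imaging
import cv2, numpy as np
from scipy.spatial.transform import Rotation as Rn
def cam(n):
    m=imaging.camera_model(n); r=np.array(m["rotation"],float)
    R=r if r.shape==(3,3) else Rn.from_euler("xyz",r).as_matrix()
    return dict(K=np.array(m["K"]),k1=m["k1"],p=np.array(m["position"],float),R=R)
def ray(c,px):
    """pixel -> origin, unit direction (world)"""
    K=c["K"]; d=np.array([(px[0]-K[0,2])/K[0,0],(px[1]-K[1,2])/K[1,1]]); u=d.copy()
    for _ in range(20): u=d/(1+c["k1"]*(u@u))
    v=c["R"]@np.array([u[0],-u[1],-1]); return c["p"],v/np.linalg.norm(v)
def proj(c,P):
    q=c["R"].T@(np.asarray(P,float)-c["p"]); u=np.array([q[0],-q[1]])/-q[2]
    u=u*(1+c["k1"]*(u@u)); return u*[c["K"][0,0],c["K"][1,1]]+c["K"][:2,2]
def onz(c,px,z):
    o,d=ray(c,px); return o+d*(z-o[2])/d[2]
def tri(obs):
    """[(cam,px),...] -> point, rms miss"""
    A=np.zeros((3,3)); b=np.zeros(3); rs=[ray(c,p) for c,p in obs]
    for o,d in rs:
        M=np.eye(3)-np.outer(d,d); A+=M; b+=M@o
    X=np.linalg.solve(A,b)
    return X,np.sqrt(np.mean([np.sum(((np.eye(3)-np.outer(d,d))@(X-o))**2) for o,d in rs]))
def hsv(im,lo,hi,roi=None):
    m=cv2.inRange(cv2.cvtColor(im,cv2.COLOR_BGR2HSV),lo,hi)
    if roi:
        k=np.zeros_like(m); x0,y0,x1,y1=roi; k[y0:y1,x0:x1]=255; m&=k
    return m
def blobs(m,amin=15):
    n,l,s,ce=cv2.connectedComponentsWithStats(m)
    out=[(int(s[i,4]),ce[i].round(1).tolist(),s[i,:4].tolist(),l==i) for i in range(1,n) if s[i,4]>=amin]
    return sorted(out,key=lambda t:-t[0])
YEL=((20,110,90),(35,255,255)); BLU=((105,120,40),(125,255,255)); RED=((0,130,80),(8,255,255))
E
python3 - <<'E'
from h import *
T=cv2.imread("pics/top0.png");S=cv2.imread("pics/scene0.png")
ct,cs=cam("top"),cam("scene")
for nm,c in(("YEL",YEL),("BLU",BLU),("RED",RED)):
  for n,im,roi in(("top",T,(160,130,380,260)),("scene",S,(170,160,420,310))):
    for b in blobs(hsv(im,*c,roi)): print(nm,n,b[:3])
print("bar on z160:",[onz(ct,p,160).round(0) for p in((172,192),(257,192))])
print("bar mid tri",tri([(ct,(214,192)),(cs,(361,214))]))
print("handle tri",tri([(ct,(320,240)),(cs,(232,215))]))
print("holder top",tri([(ct,(330,200)),(cs,(221,216))]))
cw=cam("wrist"); s=bot.get_state(); print(cw, s["tcp_pos"])
Rt=Rn.from_euler("xyz",s["orientation"]).as_matrix()
print("cam in tool",Rt.T@(cw["p"]-s["tcp_pos"]),(Rt.T@cw["R"]).round(3))
E
```

```text
YEL top (230, [319.3, 238.0], [302, 220, 38, 29])
YEL scene (143, [236.9, 212.6], [213, 207, 37, 20])
BLU top (1176, [217.2, 203.6], [185, 194, 65, 20])
BLU top (521, [216.5, 185.3], [185, 181, 64, 10])
BLU top (277, [328.8, 200.1], [315, 190, 29, 21])
BLU top (128, [272.0, 255.1], [265, 250, 15, 10])
BLU scene (2205, [356.5, 251.8], [318, 233, 82, 39])
BLU scene (771, [222.9, 233.8], [206, 217, 34, 32])
BLU scene (153, [408.0, 183.8], [397, 175, 23, 15])
BLU scene (151, [279.7, 199.6], [272, 193, 15, 14])
RED top (17, [291.0, 185.0], [289, 177, 5, 17])
RED scene (282, [177.0, 205.0], [170, 196, 17, 20])
RED scene (62, [267.6, 262.8], [263, 244, 8, 29])
RED scene (34, [272.1, 213.3], [271, 206, 3, 15])
bar on z160: [array([625., 316., 160.]), array([629.,  49., 160.])]
bar mid tri (array([627.12485011, 186.77632786, 163.00190631]), np.float64(3.7981593151507513))
handle tri (array([ 485.29640818, -149.46973276,   76.4690085 ]), np.float64(5.6051163606133))
holder top (array([ 604.18962527, -174.97737373,  192.97701909]), np.float64(1.0432048779743108))
{'K': array([[333.79076693,   0.        , 282.55102872],
       [  0.        , 333.79076693, 204.86299788],
       [  0.        ,   0.        ,   1.        ]]), 'k1': -0.04257582964595763, 'p': array([ 222.72423919, -508.58675553,  372.88482039]), 'R': array([[ 0.2785846 ,  0.92002838,  0.27556923],
       [-0.96041068,  0.26728779,  0.07854025],
       [-0.00139703, -0.28653973,  0.95806734]])} [ 152.86826842 -527.80700223  230.58400758]
cam in tool [  72.46949169    0.74873618 -142.28987325] [[ 0.001  0.958  0.287]
 [ 1.    -0.    -0.   ]
 [-0.     0.287 -0.958]]
```

```bash
cat > look.py <<'E'
from h import *
import pickle
def look(tag,pos,rpy):
    bot.move_ptp(pos,rpy); bot.dwell(0.3)
    c=cam("wrist"); im=imaging.capture("wrist"); cv2.imwrite(f"pics/{tag}.png",im)
    pickle.dump(c,open(f"pics/{tag}.pkl","wb")); return c,im
E
python3 - <<'E'
from look import *
for tag,p in(("w1",[560,-120,400]),("w2",[560,-260,400])):
    try: look(tag,p,[np.pi,0,1.3])
    except bot.IKError as e: print(tag,e)
s=bot.get_state();print(s["t"],s["qpos"].round(2),s["tcp_pos"])
E
python3 -c "
import cv2,numpy as np
a=cv2.imread('pics/w1.png');b=cv2.imread('pics/w2.png')
cv2.imwrite('pics/w1b.png',cv2.resize(a,(800,600),interpolation=cv2.INTER_CUBIC));cv2.imwrite('pics/w2b.png',cv2.resize(b,(800,600),interpolation=cv2.INTER_CUBIC))"
```

```text
3.5667 [-0.55  0.42  0.38  1.52  0.    1.29] [ 560.23844795 -259.0066411   400.36448434]
```

View pics/w1b.png

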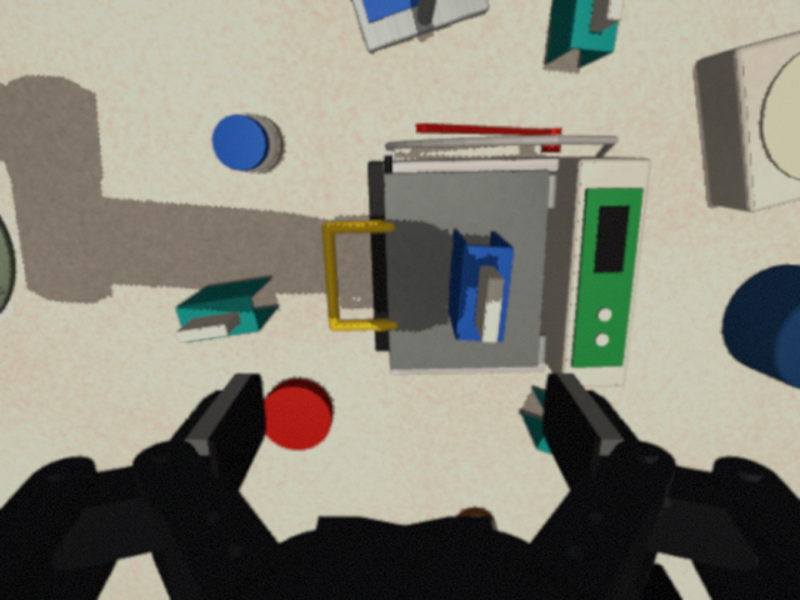

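View pics/w2b.png

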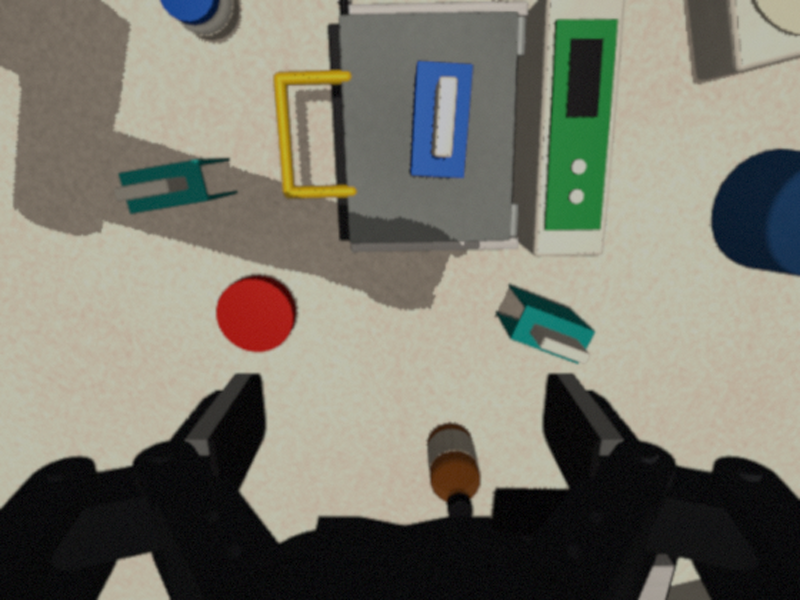

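Both wrist views show the holder upright on the lid. In 800-wide pixels, the bright rib top is at (445,117) in w2 and (490,305) in w1. The handle bar runs (332,225)-(335,328) in w1 and (282,75)-(290,193) in w2, and the red arm runs (417,127)-(560,132) in w1. Next I view the rail from two places and compute.

```bash
python3 - <<'E'
from look import *
for tag,p in(("r1",[600,130,400]),("r2",[600,230,400])):
    try: look(tag,p,[np.pi,0,1.4])
    except bot.IKError as e: print(tag,e)
print(bot.get_state()["t"])
a,b=[cv2.resize(cv2.imread(f"pics/{t}.png"),(400,300),interpolation=cv2.INTER_AREA) for t in("r1","r2")]
cv2.imwrite("pics/r12.png",np.hstack([a,b]))
P=lambda t:(pickle.load(open(f"pics/{t}.pkl","rb")),cv2.imread(f"pics/{t}.png"))
(c1,i1),(c2,i2)=P("w1"),P("w2")
s=1.4286
# rib top: bright low-saturation blob near the holder
for t,i,roi in(("w1",i1,(320,175,370,245)),("w2",i2,(295,45,330,120))):
    for b in blobs(hsv(i,(0,0,150),(180,70,255),roi),10)[:3]:
        print(t,b[:3],cv2.minAreaRect(np.argwhere(b[3])[:,::-1].astype(np.float32)))
H=[]
for t,i,roi in(("w1",i1,(215,145,290,240)),("w2",i2,(185,40,260,145))):
    b=blobs(hsv(i,(18,110,60),(35,255,255),roi))[0]; y,x=np.nonzero(b[3]); print(t,b[:3])
    rows=range(y.min()+14,y.max()-12)   # between the arms
    L=[( (x[y==r].min()+x[y==r].max())/2, r, np.ptp(x[y==r])) for r in rows if (y==r).any()]
    L=np.array(L); k=np.polyfit(L[:,1],L[:,0],1); print(k,L[:,2].mean(), np.abs(np.polyval(k,L[:,1])-L[:,0]).max(),y.min(),y.max())
E
```

```text
6.2083
w1 (311, [343.9, 224.6], [338, 210, 13, 30]) ((343.86175537109375, 224.42491149902344), (10.690974235534668, 30.086620330810547), 6.709837436676025)
w2 (650, [311.9, 80.4], [305, 53, 15, 57]) ((311.947509765625, 80.84046936035156), (12.101387977600098, 55.82857131958008), 3.5763344764709473)
w1 (1288, [244.0, 190.8], [225, 153, 54, 80])
[7.10772456e-02 2.17687752e+02] 7.150943396226415 0.3321238509917066 153 232
w2 (1571, [211.8, 92.5], [191, 48, 59, 91])
[8.18566850e-02 1.90838587e+02] 7.734375 0.4314445970697136 48 138
```

View pics/r12.png

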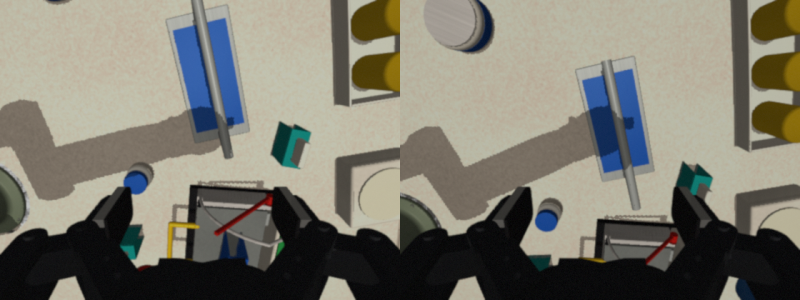

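```bash
python3 - <<'E'
from look import *
P=lambda t:(pickle.load(open(f"pics/{t}.pkl","rb")),cv2.imread(f"pics/{t}.png"))
(c1,i1),(c2,i2),(d1,j1),(d2,j2)=P("w1"),P("w2"),P("r1"),P("r2")
ct,cs=cam("top"),cam("scene")
e=[]
for c,i,roi in((c1,i1,(320,175,370,245)),(c2,i2,(295,45,330,120))):
    b=blobs(hsv(i,(0,0,150),(180,70,255),roi),10)[0]; y,x=np.nonzero(b[3]); r=y.max()-2
    e.append((c,(x[y==r].mean(),y.max()+.5))); print("rib end px",e[-1][1],y.min())
print("rib -y end",tri(e))
# rib / bridge long axis from w2 on their heights
b=blobs(hsv(i2,(0,0,150),(180,70,255),(295,45,330,120)),10)[0]
def axis(c,mask,z):
    q=cv2.minAreaRect(np.argwhere(mask)[:,::-1].astype(np.float32)); bx=cv2.boxPoints(q)
    W=np.array([onz(c,p,z)[:2] for p in bx]); m=W.mean(0); A,B=W[1]-W[0],W[2]-W[1]
    l=A if np.linalg.norm(A)>np.linalg.norm(B) else B; l=l*np.sign(l[1])
    return m.round(1),round(float(np.arctan2(l[1],l[0])),3),np.linalg.norm(A).round(1),np.linalg.norm(B).round(1)
print("rib z215",axis(c2,b[3],215))
m=hsv(i2,(105,120,40),(125,255,255),(280,30,345,135)); bb=blobs(m)[0]
m2=cv2.morphologyEx(bb[3].astype(np.uint8)*255,cv2.MORPH_CLOSE,np.ones((25,25)))
print("bridge z175",axis(c2,m2>0,175))
# handle bar ends: centre line at inner/outer arm rows
f1=lambda r:(np.polyval([.0711,217.69],r),r); f2=lambda r:(np.polyval([.0819,190.84],r),r)
for a,bq in((153+3.5,48+3.5),(232-3.5,138-3.5)): print("handle end",tri([(c1,f1(a)),(c2,f2(bq))]))
# rail bar: gap in the blue mat
for t,c,i in(("r1",d1,j1),("r2",d2,j2),("top",ct,cv2.imread("pics/top0.png"))):
    roi=(225,0,345,200) if t=="r1" else (250,90,345,250) if t=="r2" else (180,178,260,220)
    m=hsv(i,(100,110,40),(125,255,255),roi); pts=[]
    it=range(roi[1],roi[3]) if t!="top" else range(roi[0],roi[2])
    for r in it:
        x=np.flatnonzero(m[r] if t!="top" else m[:,r])
        if len(x)<12: continue
        k=np.argmax(np.diff(x)); g=x[k+1]-x[k]
        if 4<g<30: pts.append(((x[k]+x[k+1])/2,r,g))
    p=np.array(pts); k=np.polyfit(p[:,1],p[:,0],1); res=np.abs(np.polyval(k,p[:,1])-p[:,0]); kk=res<1.5; k=np.polyfit(p[kk,1],p[kk,0],1)
    print(t,k,len(p),kk.sum(),np.median(p[:,2]))
    R=(100,180) if t!="top" else(190,250)
    for r in R:
        px=(np.polyval(k,r),r); px=px if t!="top" else px[::-1]; print("   on z160",onz(c,px,160).round(1))
E
python3 - <<'E'
import cv2,numpy as np
a=cv2.imread('pics/r1.png')[120:270,225:365]; b=cv2.imread('pics/r2.png')[60:310,225:365]
s=cv2.imread('pics/scene0.png')[180:290,290:430]
a=cv2.resize(a,None,fx=1.9,fy=1.9,interpolation=3);b=cv2.resize(b,None,fx=1.9,fy=1.9,interpolation=3);s=cv2.resize(s,None,fx=1.9,fy=1.9,interpolation=3)
o=np.zeros((480,800,3),np.uint8)
for k,im in enumerate((a,b,s)): o[:im.shape[0],k*267:k*267+im.shape[1]]=im[:480]
cv2.imwrite('pics/ends.png',o)
E
```

```text
rib end px (np.float64(342.5), np.float64(239.5)) 210
rib end px (np.float64(310.0), np.float64(109.5)) 53
rib -y end (array([ 603.73832118, -200.01076611,  213.10970822]), np.float64(0.11095013606001611))
rib z215 (array([ 611.4, -175.9]), 1.254, np.float64(49.2), np.float64(11.0))
bridge z175 (array([ 610.4, -176. ]), 1.223, np.float64(79.6), np.float64(39.4))
handle end (array([490.2121964 , -96.04042106,  87.20105401]), np.float64(0.015914767029290743))
handle end (array([ 465.62103972, -196.66874361,   90.71193156]), np.float64(0.01643780323746366))
r1 [2.04734792e-01 2.75180152e+02] 141 141 16.0
   on z160 [627.4 203.3 160. ]
   on z160 [631.9 111.5 160. ]
r2 [2.05469751e-01 2.70739283e+02] 128 128 15.0
   on z160 [622.8 304.  160. ]
   on z160 [627.1 212.1 160. ]
top [-3.55998168e-02  1.99660485e+02] 64 64 6.0
   on z160 [622.7 258.7 160. ]
   on z160 [632.2  71.3 160. ]
```

View pics/ends.png

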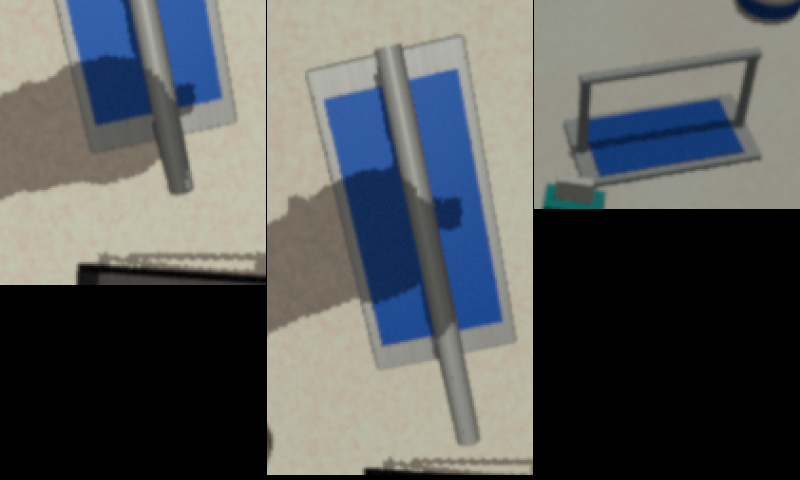

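The crops show the bar's near end at r1 (319.7,220) and r2 (330.8,292.6), and its far end at r2 (289.7,84.7). The posts stand under the ends and the bar is clear. The rib, bridge and handle agree with the listed sizes to about 2-4 mm. Next I check the bar's end height and grasp the holder.

```bash
python3 - <<'E'
from look import *
c=[pickle.load(open(f"pics/{t}.pkl","rb")) for t in("r1","r2")]; ct,cs=cam("top"),cam("scene")
n=tri([(c[0],(319.7,220)),(c[1],(330.8,292.6))]); f=onz(c[1],(289.7,84.7),160); print("bar near end",n,"far",f)
# scene ends (crop at 290,180 x1.9, panel at 533): bar axis line
for p in((290+(583-533)/1.9,180+79/1.9),(290+(757-533)/1.9,180+55/1.9)): print("scene end on z160",onz(cs,p,160).round(1))
print("handle mid top on 86",onz(ct,(320.5,241.5),86).round(1))
psi=1.24
bot.move_ptp([611,-176,300],[np.pi,0,psi])
bot.grip(0.6,60)
print(bot.movel([611,-176,184],max_speed=120,threshold=8))
bot.grip(0.0,60); s=bot.get_state(); print(s["t"],s["opening"],s["gripper_force"],s["tcp_pos"].round(1),s["contact_force"].round(1))
E
```

```text
bar near end (array([633.69335246,  63.75030966, 167.69855279]), np.float64(0.25180121949469947)) far [623.76029975 320.01243404 160.        ]
scene end on z160 [632.6  69.  160. ]
scene end on z160 [626.6 319.9 160. ]
handle mid top on 86 [ 479.7 -155.9   86. ]
False
9.7333 0.12739855314958481 59.18584406375885 [ 611.5 -176.1  184.7] [-0.   0.4  2.5]
```

```bash
python3 - <<'E'
from look import *
bot.movel([611,-176,375],max_speed=150)
s=bot.get_state(); print(s["opening"],s["contact_force"].round(1))
bot.move_ptp([628,190,375],[np.pi,0,1.619])
bot.movel([628,190,292],max_speed=150); bot.dwell(0.3)
c,im=cam("wrist"),imaging.capture("wrist"); sc=imaging.capture("scene")
s=bot.get_state(); print(s["t"],s["opening"],s["tcp_pos"].round(1),s["orientation"].round(3),s["contact_force"].round(1))
cv2.imwrite("pics/h1.png",im); pickle.dump(c,open("pics/h1.pkl","wb")); cv2.imwrite("pics/h1s.png",sc)
o=np.hstack([cv2.resize(im,(400,300),interpolation=cv2.INTER_AREA),cv2.resize(sc[140:290,280:480],(400,300),interpolation=3)]); cv2.imwrite("pics/h1v.png",o)
E
```

```text
0.1309017509448006 [-0.5 -0.4 -2.7]
13.6333 0.12845721261686013 [628.1 190.1 292.4] [ 3.141 -0.     1.619] [ 0.1 -0.9 -2.2]
```

View pics/h1v.png

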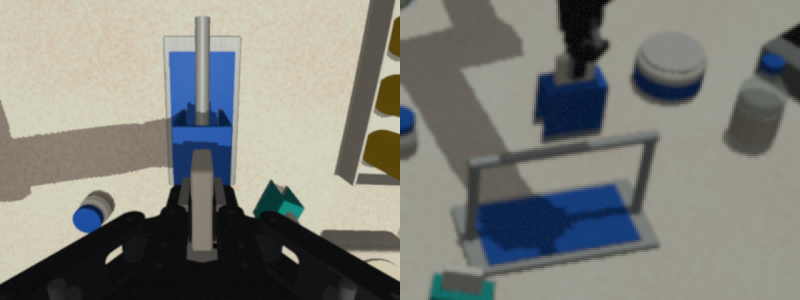

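The held holder (wrist half, edges 173..232) is centred on the bar (203), and the scene half shows it upright above the bar. I lower it until contact.

```bash
python3 - <<'E'
from look import *
print(bot.movel([628,190,205],max_speed=100,threshold=10),bot.get_state()["contact_force"].round(1))
print(bot.movel([628,190,177],max_speed=30,threshold=6))
s=bot.get_state(); print(s["t"],s["tcp_pos"].round(1),s["contact_force"].round(1))
bot.grip(0.3,30); s=bot.get_state(); bot.dwell(.2)
sc=imaging.capture("scene"); print(s["t"],s["opening"])
bot.movel([628,190,300],max_speed=150)
bot.movel([590,130,400],max_speed=250); bot.dwell(.2)
c,im=cam("wrist"),imaging.capture("wrist"); sc=imaging.capture("scene"); cv2.imwrite("pics/s2.png",sc)
cv2.imwrite("pics/p1.png",im); pickle.dump(c,open("pics/p1.pkl","wb"))
print(bot.get_state()["t"])
cv2.imwrite("pics/p1v.png",np.hstack([cv2.resize(im,(400,300),interpolation=cv2.INTER_AREA),cv2.resize(sc[150:300,230:430],(400,300),interpolation=3)]))
E
```

```text
False [ 0.   0.4 -1.4]
True
15.3667 [627.8 189.9 182.7] [-1.6 -0.   4.4]
15.6583 0.30222610090526
17.7917
```

View pics/p1v.png

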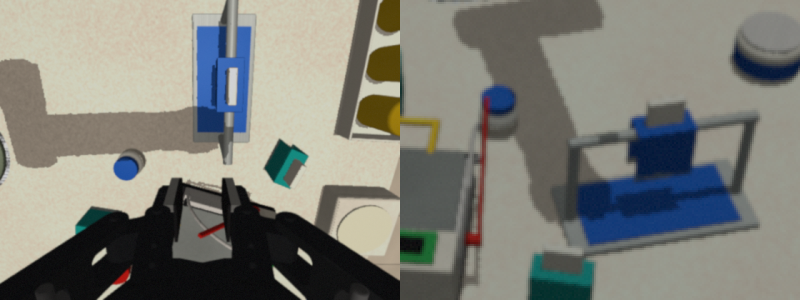

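The holder hangs over the bar with a leg on each side, at wrist (230,85) and scene (662,140), and contact came at the predicted height. Next I measure the red arm.

```bash
python3 - <<'E'
from look import *
for t,p in(("m1",[560,-40,400]),("m2",[560,-130,400]),("m3",[500,-120,330])):
    try: look(t,p,[np.pi,0,1.33])
    except bot.IKError as e: print(t,e)
print(bot.get_state()["t"])
for t in("w1","m1","m2","m3"):
    i=cv2.imread(f"pics/{t}.png")
    for lo in((0,120,60),(172,120,60)):
      for b in blobs(hsv(i,lo,(lo[0]+8,255,255)),60)[:3]:
        y,x=np.nonzero(b[3]); P=np.c_[x,y].astype(float); m=P.mean(0); U,S,V=np.linalg.svd(P-m,full_matrices=False); q=(P-m)@V[0]
        print(t,b[:3],"ends",(m+V[0]*q.min()).round(1),(m+V[0]*q.max()).round(1),"w",np.ptp((P-m)@V[1]).round(1))
a=[cv2.imread(f"pics/{t}.png")[60:260,250:450] for t in("m1","m2")]
cv2.imwrite("pics/mv.png",np.hstack([cv2.resize(cv2.imread(f"pics/{t}.png"),(400,300),interpolation=cv2.INTER_AREA) for t in("m1","m2")]))
E
```

```text
20.475
w1 (1918, [207.9, 290.0], [184, 265, 49, 50]) ends [215. 266.] [200.9 313.6] w 50.2
w1 (497, [338.1, 90.6], [291, 87, 102, 8]) ends [291.   89.2] [392.   92.2] w 5.6
m1 (699, [363.8, 165.8], [313, 154, 91, 25]) ends [402.7 159.6] [312.5 174. ] w 17.1
m2 (1472, [196.4, 280.4], [175, 259, 46, 47]) ends [213.2 260.2] [180.4 299.5] w 36.2
m2 (411, [330.2, 83.4], [292, 78, 101, 11]) ends [291.8  80.2] [392.   88.5] w 6.0
m2 (84, [385.5, 99.0], [380, 96, 12, 7]) ends [380.  99.] [391.  99.] w 6.0
m3 (465, [404.6, 69.6], [377, 61, 66, 16]) ends [377.3  64.4] [441.7  76.6] w 9.3
m3 (201, [456.8, 91.0], [449, 85, 17, 13]) ends [448.   93.6] [465.7  88.4] w 14.6
m3 (102, [207.7, 289.5], [200, 278, 17, 25]) ends [216. 278.] [199.2 301.4] w 6.0
```

View pics/mv.png

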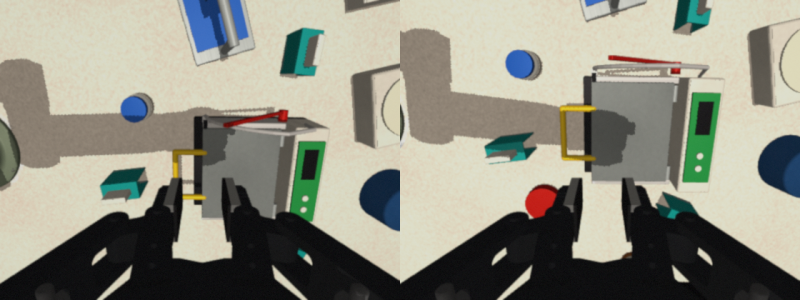

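```bash
python3 - <<'E'
from look import *
C={t:pickle.load(open(f"pics/{t}.pkl","rb")) for t in("w1","w2","m1","m2")}
st=[];N={}
for t in("w1","m1","m2"):
    i=cv2.imread(f"pics/{t}.png"); b=[b for b in blobs(hsv(i,(0,120,60),(8,255,255)),60) if b[2][2]>80][0]
    y,x=np.nonzero(b[3]); x0=x.min(); cols=np.arange(x0+2,x0+60)
    L=np.array([(c,y[x==c].mean(),np.ptp(y[x==c])+1) for c in cols if (x==c).any()]); k=np.polyfit(L[:,0],L[:,1],1)
    tip=(x0-.5,np.polyval(k,x0)); st.append((C[t],tip)); print(t,"tip",np.round(tip,1),"thick",L[:,2].mean().round(1),np.abs(np.polyval(k,L[:,0])-L[:,1]).max().round(2))
    d1=ray(C[t],tip)[1]; d2=ray(C[t],(x0+58,np.polyval(k,x0+58)))[1]; n=np.cross(d1,d2); N[t]=n/np.linalg.norm(n)
yaw=-0.24
H=[]
for t in("w1","w2","m1","m2"):
    i=cv2.imread(f"pics/{t}.png"); bs=[b for b in blobs(hsv(i,(18,110,60),(35,255,255)),300) if b[1][0]<300 and b[1][1]<300]
    b=bs[0]; y,x=np.nonzero(b[3]); rows=range(y.min()+14,y.max()-12)
    L=np.array([(r,(x[y==r].min()+x[y==r].max())/2) for r in rows]); k=np.polyfit(L[:,0],L[:,1],1)
    H.append((C[t],[(np.polyval(k,r),r) for r in(y.min()+3.5,y.max()-3.5)])); print(t,b[:3])
E=[tri([(c,p[j]) for c,p in H if c is not C["m1"]]) for j in(0,1)]
print("handle ends",E, "len",np.linalg.norm(E[0][0]-E[1][0]))
e=E[0][0]-E[1][0]; yaw=np.arctan2(e[1],e[0])-np.pi/2; mid=(E[0][0]+E[1][0])/2; print("mid",mid,"yaw",yaw)
ux=np.array([np.cos(yaw),np.sin(yaw),0]); uy=np.array([-ux[1],ux[0],0]); hinge=mid+210*ux; hinge[2]=86; print("hinge",hinge)
for s in(st,[st[0],st[1]],[st[1],st[2]]):
    X,r=tri(s); v=X-hinge; print("tip",X.round(1),"miss",r.round(2),"local",[(v@ux).round(1),(v@uy).round(1),v[2].round(1)],"len",np.hypot(v@ux,v[2]).round(1),"angle",np.arctan2(v[2],-v@ux).round(3))
for a,b in(("w1","m1"),("m2","m1")):
    d=np.cross(N[a],N[b]); d/=np.linalg.norm(d); d*=-np.sign(d@ux); print("dir",d.round(3),"angle",np.arctan2(d[2],-d@ux).round(3))
# tip with its known plane y=133
for c,p in st:
    o,d=ray(c,p); l=(133-(o-hinge)@uy)/(d@uy); v=o+l*d-hinge; print("plane y133:",(v@ux).round(1),v[2].round(1),"ang",np.arctan2(v[2],-v@ux).round(3))
E
```

```text
w1 tip [290.5  89.1] thick 5.4 0.48
m1 tip [312.5 175.3] thick 6.5 0.94
m2 tip [291.5  79.8] thick 5.4 0.49
w1 (1288, [244.0, 190.8], [225, 153, 54, 80])
w2 (1571, [211.8, 92.5], [191, 48, 59, 91])
m1 (639, [257.3, 220.9], [242, 209, 48, 41])
m2 (1312, [241.3, 183.0], [223, 146, 52, 80])
handle ends [(array([490.47362456, -96.40090763,  88.82936537]), np.float64(0.4421673015843032)), (array([ 465.4348315 , -196.66837068,   90.42278465]), np.float64(0.16246944236122424))] len 103.35881330452416
mid [ 477.95422803 -146.53463916   89.62607501] yaw -0.24471513691658275
hinge [ 681.69756803 -197.41343047   86.        ]
tip [590.  -39.2 222.9] miss 0.15 local [np.float64(-127.2), np.float64(131.3), np.float64(136.9)] len 186.9 angle 0.822
tip [590.  -39.2 222.9] miss 0.09 local [np.float64(-127.3), np.float64(131.3), np.float64(136.9)] len 186.9 angle 0.821
tip [590.1 -39.2 222.9] miss 0.09 local [np.float64(-127.2), np.float64(131.3), np.float64(136.9)] len 186.8 angle 0.822
dir [-0.675  0.173  0.718] angle 0.8
dir [-0.674  0.174  0.718] angle 0.801
plane y133: -126.5 97.2 ang 0.655
plane y133: -128.0 145.3 ang 0.848
plane y133: -126.5 113.1 ang 0.729
```

```bash
python3 - <<'E'
from look import *
c=pickle.load(open("pics/w2.pkl","rb"))
i=cv2.imread("pics/w2.png"); b=blobs(hsv(i,(80,80,20),(98,255,255),(70,90,185,170)),30)[0]; y,x=np.nonzero(b[3]); print("decoy",b[:3],"near edge on z0/85",onz(c,(x.max(),y[x==x.max()].mean()),0).round(),onz(c,(x.max(),y[x==x.max()].mean()),85).round())
psi=1.326
bot.move_ptp([478,-146.5,200],[np.pi,0,psi]); bot.grip(0.45,40)
print(bot.movel([478,-146.5,68],max_speed=100,threshold=8))
s=bot.get_state(); print(s["tcp_pos"].round(1),s["contact_force"].round(1))
bot.grip(0,40); s=bot.get_state(); print(s["t"],s["opening"],s["gripper_force"],s["tcp_pos"].round(1),s["contact_force"].round(1),s["wrist_torque"].round(2))
E
```

```text
decoy (1263, [118.8, 129.4], [83, 111, 80, 38]) near edge on z0/85 [ 380. -181.    0.] [ 412. -183.   85.]
False
[ 478.5 -146.7   68.5] [-0.7  0.2 -0.3]
23.1833 0.12159743185516601 38.99008512496948 [ 477.7 -146.5   68.5] [-2.3  0.8  6.2] [ 0.1   0.58 -0.05]
```

```bash
cat > arc.py <<'E'
from look import *
yaw=-0.2447; ux=np.array([np.cos(yaw),np.sin(yaw),0]); h0=np.array([477.9,-146.5,86]); hinge=h0+210*ux; off=np.array([0,0,17.5])
def tcp(th): return hinge+210*(-np.cos(th)*ux+np.array([0,0,np.sin(th)]))-off
def angle():
    v=bot.get_state()["tcp_pos"]+off-hinge; return np.arctan2(v[2],-v@ux),np.hypot(v[2],v@ux)
E
python3 - <<'E'
from arc import *
for th in(.08,.2,.35,.5,.65,.75,.81):
    bot.movel(tcp(th),max_speed=60); s=bot.get_state()
    print(th,np.round(angle(),3),s["contact_force"].round(1),s["wrist_torque"].round(2),round(s["opening"],3))
    if np.abs(s["contact_force"]).max()>30: break
bot.dwell(.3); sc=imaging.capture("scene"); tp=imaging.capture("top"); c,w=cam("wrist"),imaging.capture("wrist")
for n,i in(("s3",sc),("t3",tp),("w3",w)): cv2.imwrite(f"pics/{n}.png",i)
pickle.dump(c,open("pics/w3.pkl","wb")); print(bot.get_state()["t"])
cv2.imwrite("pics/f1.png",np.hstack([cv2.resize(w,(400,300),interpolation=cv2.INTER_AREA),cv2.resize(sc[150:300,150:350],(400,300),interpolation=3)]))
E
```

```text
0.08 [8.10000e-02 2.10306e+02] [-1.5 -0.8 -1.9] [-0.09  0.45 -0.09] 0.129
0.2 [2.00000e-01 2.10459e+02] [-3.9 -1.2 -3.2] [-0.07  0.97 -0.01] 0.127
0.35 [  0.352 210.887] [-6.8  0.9 -0.7] [ 0.03  1.52 -0.01] 0.122
0.5 [  0.501 211.514] [-9.5  0.4  2. ] [ 0.08  1.89 -0.04] 0.12
0.65 [  0.649 212.316] [-11.3  -0.2   5.6] [ 0.15  2.5  -0.01] 0.125
0.75 [  0.748 212.849] [-13.7   1.1   7.7] [ 0.28  3.   -0.1 ] 0.123
0.81 [  0.809 213.227] [-14.4   0.9  11.6] [ 0.36  3.26 -0.1 ] 0.125
27.525
```

View pics/f1.png

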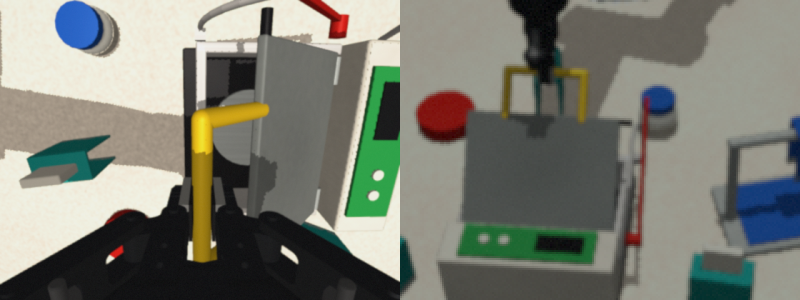

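The lid is up, the bar is gripped (wrist corner at about (202,118), scene corners (505,70)/(585,72)), and the red tip is at scene (647,97). The grip radius drifted 3 mm, so I check the lid's true angle from the bar pixels on its 210 mm circle.

```bash
cat > chk.py <<'E'
from arc import *
from scipy.optimize import brentq
def cyl(c,px,R,hz=86):
    o,d=ray(c,px); H=hinge.copy(); H[2]=hz; uy=np.array([-ux[1],ux[0],0])
    f=lambda l:np.hypot((o+l*d-H)@ux,(o+l*d)[2]-hz)-R
    L=[]; g=np.linspace(0,2500,1500)
    for a,b in zip(g[:-1],g[1:]):
        if f(a)*f(b)<0:
            v=o+brentq(f,a,b)*d-H; L.append((round(float(np.arctan2(v[2],-v@ux)),3),round(float(v@uy),1)))
    return L
def barpx(w,r0,r1):
    b=blobs(hsv(w,(18,110,60),(35,255,255)),300)[0]; y,x=np.nonzero(b[3]); P=[]
    for r in range(r0,r1):
        q=x[(y==r)&(x<315)]
        if len(q): P.append((r,(q.min()+q.max())/2,np.ptp(q)))
    return np.array(P)
E
python3 - <<'E'
from chk import *
w=cv2.imread("pics/w3.png"); c=pickle.load(open("pics/w3.pkl","rb")); L=barpx(w,215,300)
k=np.polyfit(L[:,0],L[:,1],1); print("bar fit",k,L[::12].round(1).tolist())
for r in(220,250,280): print("lid by wrist",cyl(c,(np.polyval(k,r),r),210))
cs,ct=cam("scene"),cam("top")
for p in((202.5,185),(243.5,186.5)): print("lid by scene",cyl(cs,p,210))
print("mark by scene",cyl(cs,(273.5,198.5),185))
for t,p in(("w1",(290.5,89.1)),("m1",(312.5,175.3)),("m2",(291.5,79.8))): print("mark by",t,cyl(pickle.load(open(f"pics/{t}.pkl","rb")),p,185))
S=cv2.imread("pics/s3.png")
for nm,lo,hi in(("yel",(18,100,60),(35,255,255)),("red",(0,110,60),(8,255,255))):
    for b in blobs(hsv(S,lo,hi,(190,170,290,280)),8): print(nm,b[:3])
E
```

```text
bar fit [-2.72866133e-16  2.82482353e+02] [[215.0, 282.5, 29.0], [227.0, 282.5, 29.0], [239.0, 282.5, 29.0], [251.0, 282.5, 29.0], [263.0, 282.5, 25.0], [275.0, 282.5, 25.0], [287.0, 282.5, 25.0], [299.0, 282.5, 25.0]]
lid by wrist [(0.794, 26.6), (-0.785, -77.9)]
lid by wrist [(0.794, 13.2), (-0.785, -122.2)]
lid by wrist [(0.794, -1.0), (-0.785, -169.2)]
lid by scene []
lid by scene []
mark by scene []
mark by w1 [(0.812, 131.3), (-0.858, 143.5)]
mark by m1 [(0.814, 130.8), (-0.997, 71.6)]
mark by m2 [(0.815, 131.5), (-0.863, 150.9)]
yel (189, [238.5, 193.3], [227, 184, 18, 28])
yel (123, [205.3, 192.4], [201, 183, 17, 26])
red (147, [269.2, 244.3], [262, 205, 12, 68])
```

```bash
python3 - <<'E'
from chk import *
def rep(tag):
    s=bot.get_state(); f=s["contact_force"]; th=.81; er=-np.cos(th)*ux+np.array([0,0,np.sin(th)]); et=np.sin(th)*ux+np.array([0,0,np.cos(th)])
    v=s["tcp_pos"]+off-hinge
    print(tag,"xz",(v@ux).round(1),v[2].round(1),"ang/r",np.round(angle(),3),"Fr",(f@er).round(1),"Ft",(f@et).round(1),"T",s["wrist_torque"].round(2),"rpy",s["orientation"].round(3),round(s["t"],1))
rep("now")
er=-np.cos(.81)*ux+np.array([0,0,np.sin(.81)])
for k in(2,4):
    bot.movel(tcp(.81)+er*k,max_speed=20); bot.dwell(.2); rep(k)
w=imaging.capture("wrist"); cv2.imwrite("pics/w4.png",w); pickle.dump(cam("wrist"),open("pics/w4.pkl","wb"))
for r in(240,270,300,320):
    row=w[r-4:r+5,255:315].astype(float).mean(0); print(r,"B",row[:,0].round().astype(int).tolist()[5:50])
E
```

```text
now xz -147.3 154.2 ang/r [  0.808 213.214] Fr 18.1 Ft -2.6 T [ 0.39  3.23 -0.02] rpy [-3.138e+00  1.000e-03  1.326e+00] 27.5
2 xz -146.7 154.9 ang/r [  0.813 213.325] Fr 7.8 Ft -2.7 T [ 0.    1.86 -0.11] rpy [-3.141e+00  1.000e-03  1.326e+00] 28.0
4 xz -146.8 155.0 ang/r [  0.813 213.446] Fr -8.2 Ft -0.7 T [-0.8  -0.25  0.02] rpy [3.14  0.    1.326] 28.4
240 B [23, 22, 22, 22, 22, 22, 23, 21, 20, 16, 13, 17, 17, 15, 17, 18, 17, 19, 21, 23, 24, 24, 24, 23, 24, 20, 18, 19, 16, 18, 17, 16, 18, 15, 17, 16, 14, 16, 19, 21, 21, 22, 21, 21, 21]
270 B [71, 72, 71, 70, 67, 54, 31, 17, 15, 15, 15, 16, 16, 15, 18, 17, 18, 17, 19, 22, 22, 23, 24, 23, 22, 20, 18, 18, 17, 17, 18, 15, 15, 17, 16, 16, 15, 16, 16, 28, 53, 67, 70, 71, 71]
300 B [18, 22, 27, 28, 29, 29, 28, 28, 24, 18, 15, 16, 15, 17, 17, 18, 18, 18, 19, 22, 23, 23, 22, 21, 21, 19, 19, 18, 17, 16, 17, 15, 16, 16, 15, 14, 18, 24, 28, 29, 29, 28, 28, 27, 23]
320 B [19, 21, 18, 20, 23, 27, 28, 29, 27, 20, 15, 15, 18, 15, 16, 19, 18, 18, 19, 21, 21, 20, 21, 19, 20, 19, 17, 17, 18, 18, 17, 16, 15, 17, 15, 15, 19, 25, 28, 29, 27, 24, 19, 21, 21]
```

The natural grip radius shows the bar rolled about 4.8 mm down one pad (6 mm × 0.8 rad). The lid is therefore at about 0.797, and the marker is at about 0.811. I make the correction.

```bash
python3 - <<'E'
from chk import *
th=.811
bot.movel(tcp(th)+np.array([0,0,4.9]),max_speed=20); bot.dwell(.4)
s=bot.get_state(); v=s["tcp_pos"]+off-hinge-[0,0,4.9]; print("xz",(v@ux).round(1),v[2].round(1),"ang",np.arctan2(v[2],-v@ux).round(3),"r",np.hypot(v@ux,v[2]).round(1),"acos",np.arccos(-(v@ux)/210).round(3),s["contact_force"].round(1),s["gripper_force"],s["opening"],s["t"])
c,w,tp,sc=cam("wrist"),imaging.capture("wrist"),imaging.capture("top"),imaging.capture("scene")
for r in(270,): print("lid by wrist",cyl(c,(282.5,r),210))
ct=cam("top")
for nm,lo,hi in(("yel",(18,100,60),(35,255,255)),("red",(0,110,60),(8,255,255))):
    for b in blobs(hsv(tp,lo,hi,(280,160,350,260)),5):
        y,x=np.nonzero(b[3]); p=(x[y==y.max()].mean(),y.max()+.5); print(nm,b[:3],"low end",p)
cv2.imwrite("pics/f2.png",np.hstack([cv2.resize(tp[150:270,260:420],(400,300),interpolation=3),cv2.resize(sc[150:300,200:400],(400,300),interpolation=3)]))
E
```

```text
xz -144.6 152.4 ang 0.812 r 210.1 acos 0.811 [ 0.4 -5.  -3.4] 39.568971991539 0.11987621411687577 29.2083
lid by wrist [(0.812, 3.6), (-0.811, -156.5)]
yel (83, [313.4, 212.0], [310, 202, 9, 18]) low end (np.float64(315.5), np.float64(219.5))
red (50, [291.3, 183.9], [286, 168, 12, 36]) low end (np.float64(286.0), np.float64(203.5))
red (5, [299.4, 171.4], [299, 170, 2, 4]) low end (np.float64(299.0), np.float64(173.5))
```

View pics/f2.png

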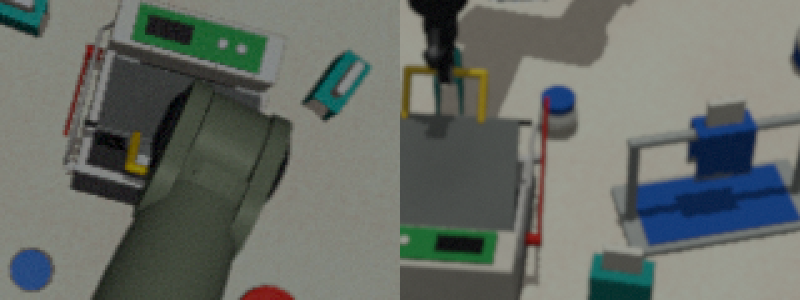

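The lid is held at 0.812 with almost no stress in the grip (radius 210.1). The holder still hangs on the bar (scene (722,145)) and the red arm has not moved.

```bash
python3 -c "
from bench import bot
print(bot.sign_off())"
```

```text
the job is handed in; nothing more can be done
None
```

The blue holder hangs released over the rail bar with one leg on each side. The lid is held by its handle at about 0.81 rad, in line with the red arm (measured at about 0.81 rad), and the job is handed in at about 29 s.

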